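Stand the fallen jar in its lane and close the ratchet clamp on the row

ROBOT

A 7-joint arm with a two-finger parallel gripper is mounted at the origin on a cart in front of the work surface, level with it; the furniture and walls round the work are solid. World frame = base frame: x ahead of the robot, y to its left, z up, the work surface at z = 0. Lengths are in m, angles in rad, forces in N, time in s.
With the tool pointing down it reaches from about 0.35 to 0.9 m from the base axis. Payload 7.2 kg.
Tool frame: the origin (TCP) lies midway between the tips of the shut fingers; the grasp point (between the pads) lies 19 mm behind it; z points along the fingers, y is the line along which they close (so a half turn about z gives the same grasp; the last joint's range is limited). The gripper opens to 85 mm and grips with 20 to 120 N. Pads are 22 mm wide; open, the fingers measure 114 mm over their backs; the gripper's body (76 mm by 85 mm) begins 54 mm behind the grasp point. The pads swing forward as they close: fully open they stand 13 mm farther back than shut.
Start: joints at [1.247, 0.411, -0.013, 1.596, 0.006, 1.134, -0.082], TCP at [0.158, -0.605, 0.231] pointing down, gripper open.
Joint ranges: [-2.95, 2.95], [-0.29, 1.99], [-1.47, 1.44], [0.14, 2.54], [-1.03, 4.17], [0.13, 1.85], [-2.86, 2.86]. Speed limits (rad/s): [2.39, 2.39, 3.01, 3.01, 3.14, 3.14, 3.14].

INTERFACE

Orientations are given as [roll, pitch, yaw] about the fixed x, y, z axes, in that order (R = Rz(yaw) Ry(pitch) Rx(roll)).
In Python, from rig import bot, vision gives the robot as it stands.
- The arm moves only by the shell command python3 -m crank 'ROWS' [FORCE]. ROWS is JSON, a list of rows, each an object of numbers: "x", "y", "z": the shift along the world's x, y, z as a fraction of full scale; "wx", "wy", "wz": the turn, a rotation vector about the world's x, y, z as a fraction of full scale; "fingers": the closure, from 0 (fully open) to 1 (shut). In form: [{"x": .., "y": .., "z": .., "wx": .., "wy": .., "wz": .., "fingers": ..}, ...]. A call has 1 to 20 rows; each row shifts and turns the commanded pose from where the row before left it; what a row does not reach is not made up. Full scale, the value 1, is 0.75 m for a shift and 360 degrees for a turn. A row lasts 1/10 s, in which the tool goes at most 50 mm and 8.59 degrees, less where a joint would pass 70% of its speed; a pose out of reach is approached as far as the arm can. A call with a number of a shift or a turn outside -1 to 1 is refused whole. A call with a gripper value outside its range is refused whole. The fingers move at their own pace and stop on an object; FORCE is the grip in N (left out, the last holds). Time passes only in rows, so rows that do not move let the fingers close. It gives the time, the measured TCP pose, the force, the opening and the grip force at its end, in the units of the state.
- bot.get_state(): the state, without advancing time (a new reading comes with each control period).
- vision.read_camera(name): name is "scene" or "top" or "wrist"; returns (picture, depth): 400x640x3 uint8, red, green, blue; 400x640 float32, m along the optical axis (not along the pixel's ray), 0 where there is no reading.
- vision.camera_model(name): a dict with "intrinsics" (3x3 intrinsics, pixels), "D" ([k1, k2, p1, p2, k3] as OpenCV has them; the pictures are not rectified), "origin" and "orientation" of the camera in the world; the wrist camera has in their place "hand_eye" (4x4, takes a point from camera to tool coordinates, whose origin is the TCP and whose axes are the flange's). Camera axes: x right, y down, z forward; pixel columns grow to the right and rows downward; lengths in m; the calibration is good to about 2 mm. A picture is of the moment at which its call begins: read the wrist's pose just before it. camera_model takes no time and is no camera call.
- bot.sign_off(): hands the job in; it is judged then, once.
The state is a dict: "time_s": time; "joint_positions": joint angles; "dq": joint speeds; "joint_torque": joint torques, N m; "tool_pos": TCP position; "ee_rot": TCP orientation; "ft_force": force on the tool from outside, world axes, zero at the start; "moment": the same for the moment, N m; "width": opening from 0.0 (shut) to 1.0 (fully open); "grip_force": force on a finger pad.
Only numpy, scipy, OpenCV 4.12 (cv2) and the standard library are available. Lean on these libraries where they do the work, as an engineer would, in place of code of your own. Each camera call takes 0.05 s, during which the arm holds its last target. There are 200 camera calls.

TASK

One of the three specimen jars in the capping lane (the one with the blue cap) has tipped over: stand it upright again on the lane floor between the rails, and let go of it. Then pump the trigger of the ratchet clamp, stroke by stroke, until its sprung pad has closed up the row of jars against the end plate and the pad's orange collar has gone about half-way into its shell, never all the way in, as that would crush the jars; move the bar and pad only by the trigger. Finish while still holding the trigger squeezed like that, all three jars upright, so that a colleague can unscrew the caps, and leave the things round about where they are.

Things in the scene. Friction and masses are not known exactly. Their poses are not given: they have to be found in the camera images.
- lane: Fixed capping lane: aluminium plate 100 mm (x) by 490 mm (y -275 to +215), its floor 6 mm above the worktop. Origin on the worktop on the lane's centre line; y runs along the lane from the clamp to the end plate (rubber face at y +205, 58 mm high), z up. White rails: inner faces at x +-30, tops 12 mm above the worktop, y -66 to +209.
- handle_top (a point): Top of the clamp's fixed upright pistol handle (orange grip, 25 mm wide, lane y -268 to -243), 168 mm above the worktop. Below it the dark grey housing, 34 mm wide, spans lane y -268 to -144 and rises to 111 mm round the trigger's pivot. The toothed bar (16 mm wide, top 44 mm above the worktop) runs through it and out behind to lane y -333 at first.
- jar_blue: The tipped jar: white plastic, 56 mm diameter up to 54 mm height, above that a blue ribbed cap of 50 mm diameter; 72 mm high, 75 to 155 g. Origin at the centre of its base, z axis to the cap. At first it lies along the lane, cap towards the clamp's pad. Let go with an edge of its base on the floor it rights itself from up to 25 degrees off upright.
- jar_white: Like jar_blue, with a white cap; stands upright in the lane by the end plate. Origin at the centre of its base, z up.
- jar_green: Like jar_blue, with a green cap; stands upright in the lane beside jar_white (either may be next to the end plate). Origin at the centre of its base, z up.
- pad_face (a point): Centre of the front face of the clamp's pad, 34 mm above the worktop; it looks along the lane's +y. Rubber face 44 mm wide, 14 to 54 mm above the worktop. Its grey shell, 50 mm wide, reaches 57 mm above the worktop and 41 mm back from the extended face. Moves with bar and pad.
- bar (a joint): Travel of the toothed bar and jaw shell along the lane's +y (m), 0 to 0.130, at first 0 to 0.015. A holding pawl lets it go forward only (it may slip back by up to one tooth, 5 mm). A full stroke of the trigger moves it 15 to 20 mm; with the row closed and the pad half in it stands at about 0.108.
- pad (a joint): How far the sprung pad is pressed back into its shell (m): 0 free, the orange collar showing 12 mm; 0.006 half-way; 0.012 all the way in. Its spring presses with 2.4 N at first and 0.8 N more per mm.
- trigger (a joint): Angle of the trigger (rad): 0 at rest, 0.44 fully squeezed towards the handle (lane -y). Pivot on the lane's centre line at lane y -190, 100 mm above the worktop, axis along lane x. A spring returns it to rest (1.5 N at the grip at rest, 3 N squeezed). Squeezing pushes the bar 48 mm per rad once its pawl finds a tooth (up to 5 mm of play); returning, it clicks over the teeth.
- trigger_grip (a point): Where to take the trigger: on its dark upright lever, 62 mm from the pivot; at rest 160 mm above the worktop at lane y -176, swinging 27 mm towards the handle (lane -y). The lever is 18 mm wide across the lane, 11 to 15 mm thick along it, and ends 22 mm above this point. Fully squeezed, some 33 mm stay free between lever and handle.
- cotton_buds: Bystander: clear pot of cotton buds, 77 mm diameter, 80 mm high. Origin at the centre of its underside.
- timer: Bystander: white pocket timer 66 x 66 x 16 mm lying on its back. Origin at the centre of its underside.
- marker_black: Bystander: black marker pen 135 mm long, 15 mm thick, lying in front of the lane. Origin at the centre of its underside.
- gauze_pack: Bystander: white gauze pack 52 x 52 x 9 mm. Origin at the centre of its underside.
Mind the look-alikes: they are no part of the job. What is shaped like the jar_blue but brown is not meant.

How it is judged:
By the outcome, as a careful person would: the job done as asked, in the order asked, and still so for the second after the job is handed in, while the arm keeps its last pose, push and grip.
It also fails if it takes over 69 s, if anything falls off the work surface, if the arm or the gripper's body presses on something with over 40 N, if the wrist force passes 120 N, or if a joint passes its speed limit or range.

## Working session

There is one attempt and no reset: what is moved stays moved. The work goes in short steps, Python scripts to look and compute and a shell command to move; the robot and the scene stay as the last step left them, time stands still between calls to the robot, and variables do not carry over. Pictures are saved under pics/ and viewed, at most 10 in all, crops included, and the job is handed in when it is done.

```bash
ls; mkdir -p pics
cat > h.py <<'E'
import numpy as np, cv2
from rig import bot, vision
from scipy.spatial.transform import Rotation as R
def cam(n):
    m=vision.camera_model(n); K=np.array(m["intrinsics"],float).reshape(3,3); D=np.array(m["D"],float)
    if n=="wrist":
        s=bot.get_state(); T=np.eye(4); T[:3,:3]=R.from_euler('xyz',s["ee_rot"]).as_matrix(); T[:3,3]=s["tool_pos"]
        T=T@np.array(m["hand_eye"])
        return K,D,T
    o=np.array(m["orientation"],float); T=np.eye(4); T[:3,:3]=o if o.shape==(3,3) else R.from_euler('xyz',o).as_matrix(); T[:3,3]=m["origin"]
    return K,D,T
def cloud(n):
    K,D,T=cam(n); im,d=vision.read_camera(n)
    v,u=np.mgrid[0:400,0:640]; p=cv2.undistortPoints(np.stack([u,v],-1).reshape(-1,1,2).astype(np.float64),K,D).reshape(400,640,2)
    P=np.dstack([p[...,0]*d,p[...,1]*d,d])@T[:3,:3].T+T[:3,3]; P[d==0]=np.nan
    return im,P
def save(im,f): cv2.imwrite(f,im[...,::-1])
E
python3 - <<'E'
from h import *
print(vision.camera_model("top")["orientation"])
for n in("top","scene"):
    im,P=cloud(n); save(im,f"pics/{n}0.png"); np.savez(f"{n}0.npz",im=im,P=P)
print(bot.get_state())
E
```

```text
pics
[-2.76837732 -0.00377604 -1.48421969]
{'time_s': 0.1, 'joint_positions': array([ 1.24678147,  0.41185065, -0.01269501,  1.59694844,  0.00559218,
        1.13433261, -0.08218976]), 'dq': array([ 0.00123637,  0.00013042,  0.00073046, -0.00091187,  0.00150687,
       -0.00163957, -0.00080418]), 'joint_torque': array([ 2.64756447e-03, -6.01831412e+01,  6.84455317e-01, -3.00091159e+01,
        1.41295462e-02,  6.49152251e-03, -9.68923246e-05]), 'tool_pos': array([ 0.15798694, -0.60423449,  0.23052299]), 'ee_rot': array([-3.14009286e+00,  1.06070606e-04,  2.55830423e-01]), 'ft_force': array([0.18876474, 0.24258731, 0.74992644]), 'moment': array([-0.00189907,  0.02001057,  0.00530316]), 'grip_force': 0.0, 'width': 1.0008779319310295}
```

View pics/top0.png

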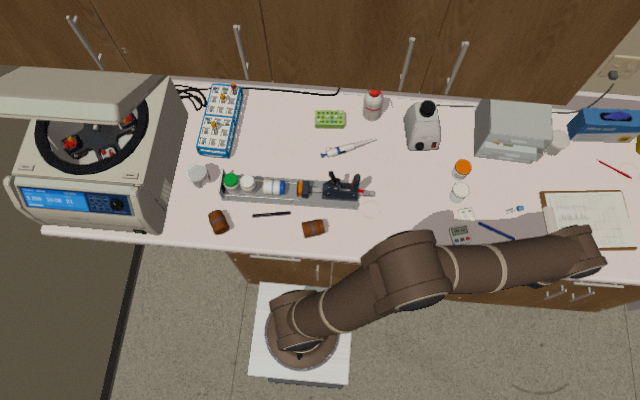

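View pics/scene0.png

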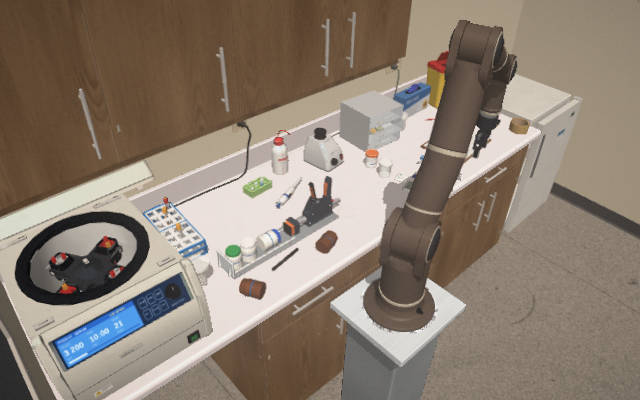

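The top view shows the lane from the end plate at px (225,188) to the clamp at about (345,188), with green jar (231,181), white jar (247,184) and the tipped jar, blue cap, at (272,187). Candidates for jar_blue:
- white jar with blue cap at (272,187): this matches the description
- brown look-alikes at (218,222) and (313,228)
- orange/white pots at (462,168) and (460,190), off to the right

Next I'll measure these and check the choice in a crop.

Run:
```python
from h import *
z=np.load("top0.npz"); im,P=z["im"],z["P"]
save(cv2.resize(im[165:245,190:390],None,fx=4,fy=4,interpolation=cv2.INTER_CUBIC),"pics/crop0.png")
reg=np.zeros((400,640),bool); reg[165:222,205:385]=1
Q=P[reg]; C=im[reg].astype(int)
h=Q[:,2]
print("heights",np.nanpercentile(h,[1,50,99]))
hsv=cv2.cvtColor(im,cv2.COLOR_RGB2HSV)
def blob(lo,hi,name):
    m=(cv2.inRange(hsv,lo,hi)>0)&reg
    v,u=np.nonzero(m); q=P[m]
    print(name,m.sum(),u.mean().round(1),v.mean().round(1),np.nanmedian(q,0).round(4),np.nanmin(q,0).round(3),np.nanmax(q,0).round(3))
blob((100,120,60),(125,255,255),"blue")
blob((45,100,40),(85,255,255),"green")
blob((5,150,80),(20,255,255),"orange")
for u,v in [(224,190),(231,181),(247,184),(262,187),(267,187),(273,187),(280,187),(290,187),(303,188),(320,190),(330,180),(340,185),(345,180),(357,180),(222,198),(358,205),(358,180),(290,198),(290,203),(290,178)]:
    print(u,v,P[v,u].round(4),im[v,u])
```

```text
heights [-0.00990705  0.00085346  0.14362557]
blue 59 281.8 187.2 [0.4714 0.1141 0.0517] [0.45  0.107 0.035] [0.499 0.123 0.061]
green 157 230.0 179.3 [0.4764 0.2936 0.0746] [0.451 0.268 0.   ] [0.527 0.33  0.085]
orange 178 254.9 205.8 [0.3585 0.3134 0.0492] [ 0.325 -0.128  0.017] [0.498 0.353 0.145]
224 190 [0.4534 0.3206 0.026 ] [20 21 19]
231 181 [0.4659 0.2871 0.0837] [ 18 143  57]
247 184 [0.4656 0.2336 0.0691] [199 199 188]
262 187 [0.4861 0.1917 0.0032] [160 157 151]
267 187 [0.4658 0.1652 0.0563] [200 202 205]
273 187 [0.4664 0.144  0.0593] [186 192 204]
280 187 [0.4699 0.1202 0.0558] [ 50 110 186]
290 187 [0.4942 0.091  0.0049] [140 140 136]
303 188 [0.4744 0.0403 0.0531] [52 56 64]
320 190 [ 0.48   -0.0187  0.034 ] [156 149 144]
330 180 [ 0.4988 -0.0515  0.0852] [42 44 49]
340 185 [ 0.4945 -0.0873  0.059 ] [31 35 37]
345 180 [ 0.5434 -0.1045 -0.0047] [143 132 127]
357 180 [ 0.4699 -0.14    0.1678] [47 52 56]
222 198 [0.4283 0.3267 0.0108] [128 128 123]
358 205 [ 0.4473 -0.157   0.0028] [141 134 130]
358 180 [ 0.4705 -0.1433  0.1672] [41 45 51]
290 198 [0.4522 0.0863 0.0041] [161 161 159]
290 203 [0.4315 0.0837 0.0086] [148 144 140]
290 178 [0.5305 0.0952 0.0025] [191 181 173]
```

View pics/crop0.png

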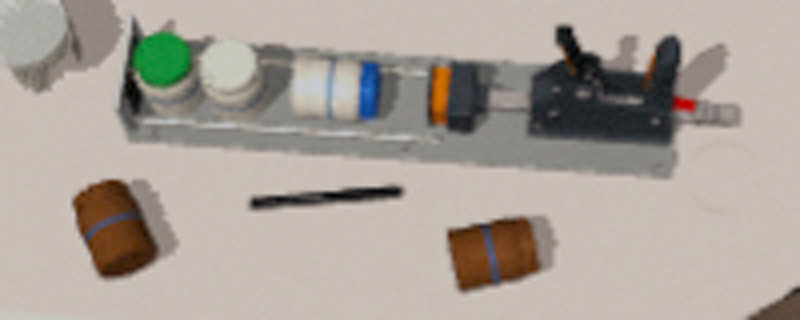

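The crop confirms it: the white body with the blue cap lies at px ~(272,187), cap towards the pad. The lane's +y is roughly world +y. I'll move over the lane for close views with the wrist camera.

```bash
python3 -m crank '[{"z":0.06,"x":0.03},{"z":0.06,"x":0.04},{"z":0.06,"x":0.04,"y":0.03,"wz":0.012},{"x":0.04,"y":0.05,"wz":0.012},{"x":0.04,"y":0.05,"wz":0.012},{"x":0.04,"y":0.05,"wz":0.012},{"x":0.04,"y":0.05,"wz":0.012},{"x":0.04,"y":0.05,"wz":0.012},{"x":0.04,"y":0.05,"wz":0.012},{"x":0.04,"y":0.05,"wz":0.012},{"x":0.02,"y":0.05,"wz":0.012},{"y":0.05,"wz":0.012},{"y":0.05,"wz":0.012},{"y":0.05,"wz":0.012},{"y":0.05,"wz":0.012},{"y":0.05,"wz":0.012},{"y":0.05,"wz":0.012},{"y":0.05,"wz":0.012},{"y":0.05,"wz":0.012},{}]'
python3 - <<'E'
from h import *
print(vision.camera_model("wrist")); s=bot.get_state(); print(s["joint_positions"],s["tool_pos"],s["ee_rot"])
im,P=cloud("wrist"); save(im,"pics/w1.png"); np.savez("w1.npz",im=im,P=P)
E
```

```text
{'intrinsics': array([[341.13457843,   0.        , 319.0600985 ],
       [  0.        , 341.13457843, 202.43248099],
       [  0.        ,   0.        ,   1.        ]]), 'D': array([-0.05592514,  0.        ,  0.        ,  0.        ,  0.        ]), 'hand_eye': array([[ 5.89113289e-04, -9.51486432e-01, -3.07690141e-01,
         7.96749309e-02],
       [ 9.99998606e-01,  7.97566118e-05,  1.66799343e-03,
        -7.67465838e-04],
       [-1.56253279e-03, -3.07690695e-01,  9.51485152e-01,
        -1.42386900e-01],
       [ 0.00000000e+00,  0.00000000e+00,  0.00000000e+00,
         1.00000000e+00]])}
[ 1.24678147  0.41185065 -0.01269501  1.59694844  0.00559218  1.13433261
 -0.08218976] [ 0.15798694 -0.60423449  0.23052299] [-3.14009286e+00  1.06070606e-04  2.55830423e-01]invalid input at $[0]: expected keys x, y, z, wx, wy, wz, fingers
```

View pics/w1.png

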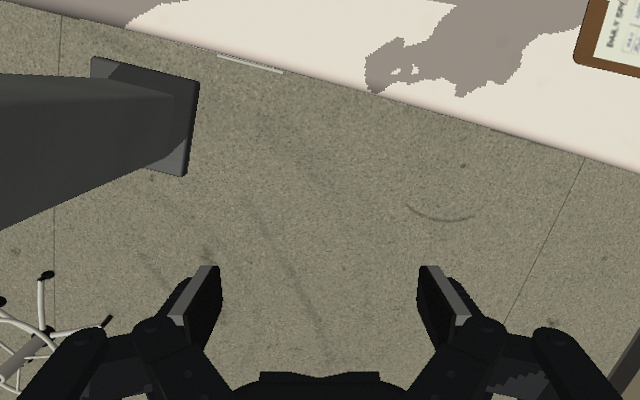

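The first move was refused because every row needs all seven keys. The wrist picture only shows the start view, with the fingers at (200,300) and (440,300).

```bash
python3 -m crank '[{"x":0.03,"y":0,"z":0.06,"wx":0,"wy":0,"wz":0,"fingers":0},{"x":0.04,"y":0,"z":0.06,"wx":0,"wy":0,"wz":0,"fingers":0},{"x":0.04,"y":0.03,"z":0.04,"wx":0,"wy":0,"wz":0.012,"fingers":0},{"x":0.04,"y":0.05,"z":0,"wx":0,"wy":0,"wz":0.012,"fingers":0},{"x":0.04,"y":0.05,"z":0,"wx":0,"wy":0,"wz":0.012,"fingers":0},{"x":0.04,"y":0.05,"z":0,"wx":0,"wy":0,"wz":0.012,"fingers":0},{"x":0.04,"y":0.05,"z":0,"wx":0,"wy":0,"wz":0.012,"fingers":0},{"x":0.04,"y":0.05,"z":0,"wx":0,"wy":0,"wz":0.012,"fingers":0},{"x":0.04,"y":0.05,"z":0,"wx":0,"wy":0,"wz":0.012,"fingers":0},{"x":0.04,"y":0.05,"z":0,"wx":0,"wy":0,"wz":0.012,"fingers":0},{"x":0.03,"y":0.05,"z":0,"wx":0,"wy":0,"wz":0.012,"fingers":0},{"x":0,"y":0.05,"z":0,"wx":0,"wy":0,"wz":0.012,"fingers":0},{"x":0,"y":0.05,"z":0,"wx":0,"wy":0,"wz":0.012,"fingers":0},{"x":0,"y":0.05,"z":0,"wx":0,"wy":0,"wz":0.012,"fingers":0},{"x":0,"y":0.05,"z":0,"wx":0,"wy":0,"wz":0.012,"fingers":0},{"x":0,"y":0.05,"z":0,"wx":0,"wy":0,"wz":0.012,"fingers":0},{"x":0,"y":0.05,"z":0,"wx":0,"wy":0,"wz":0.012,"fingers":0},{"x":0,"y":0.05,"z":0,"wx":0,"wy":0,"wz":0.012,"fingers":0},{"x":0,"y":0.05,"z":0,"wx":0,"wy":0,"wz":0.012,"fingers":0},{"x":0,"y":0,"z":0,"wx":0,"wy":0,"wz":0,"fingers":0}]'
python3 - <<'E'
from h import *
s=bot.get_state(); print(s["joint_positions"],s["tool_pos"],s["ee_rot"])
im,P=cloud("wrist"); save(im,"pics/w2.png"); np.savez("w2.npz",im=im,P=P)
E
```

```text
time_s: 2.15
tool_pos: [0.4701, 0.0234, 0.348]
ee_rot: [3.141, -0.002, 1.548]
ft_force: [0.1, 0.3, 0.2]
width: 1.002
grip_force: 0.0
[ 0.43360685  0.10451159 -0.63049369  1.74402988  0.06192389  1.31257898
 -0.23328591] [0.47012668 0.02343775 0.34795213] [ 3.14104399e+00 -1.83404428e-03  1.54756956e+00]
```

View pics/w2.png

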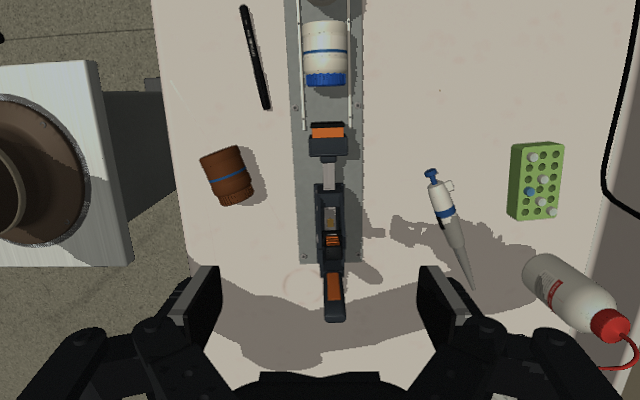

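The wrist view shows the lane vertically in the picture. The tipped jar is at (325,50) with its blue cap edge at row 84, the pad face at (327,124), the shell at (328,145), and the trigger and handle around (332,240)–(335,300). Now I'll fit the lane frame.

Run:
```python
from h import *
z=np.load("w2.npz"); im,P=z["im"],z["P"]
hsv=cv2.cvtColor(im,cv2.COLOR_RGB2HSV)
# lane plate: height 3..9mm, gray; edges per row
L=[];Rr=[]
for r in range(2,255,3):
    m=[c for c in range(270,390) if P[r,c,2]>0.003]
    if m: L.append(P[r,m[0]]);Rr.append(P[r,m[-1]])
L=np.array(L);Rr=np.array(Rr)
def fit(A):
    k=np.ones(len(A),bool)
    for _ in range(5):
        p=np.polyfit(A[k,1],A[k,0],1); e=abs(A[:,0]-np.polyval(p,A[:,1])); k=e<max(.003,1.5*np.median(e))
    return p,k.sum()
pl,n1=fit(L);pr,n2=fit(Rr); print("left",pl,n1,"right",pr,n2)
Pc=(pl+pr)/2; print("centre x=%.4f + %.4f y; width"%(Pc[1],Pc[0]),pr[1]-pl[1])
th=-np.arctan(Pc[0]); print("lane yaw",th)
# plate low end (row ~262)
for c in (305,310,355): 
    col=P[240:285,c]; i=[r for r in range(240,285) if P[r,c,2]>0.003]; print("plate end",P[i[-1],c].round(4))
def st(name,m):
    q=P[m]; q=q[~np.isnan(q[:,0])]; v,u=np.nonzero(m); print(name,len(q),np.median(q,0).round(4),np.percentile(q,2,axis=0).round(4),np.percentile(q,98,axis=0).round(4))
blue=(cv2.inRange(hsv,(100,140,60),(125,255,255))>0); blue[:60]=0;blue[100:]=0;blue[:,:295]=0;blue[:,355:]=0
st("bluecap",blue)
orange=(cv2.inRange(hsv,(5,150,80),(20,255,255))>0);o=orange.copy();o[:110]=0;o[150:]=0;o[:,:300]=0;o[:,360:]=0; st("collar",o); v,u=np.nonzero(o);print("rows",v.min(),v.max())
o=orange.copy();o[:265]=0;o[305:]=0;o[:,:300]=0;o[:,360:]=0; st("handle",o)
jar=(P[...,2]>.03)&(np.arange(400)[:,None]<90)&(np.abs(np.arange(640)-325)<30); st("jar",jar)
for r in (20,35,50,62):
    cs=[c for c in range(295,358) if P[r,c,2]>.03]; print(r,P[r,cs[0]].round(4),P[r,cs[-1]].round(4),np.nanmax(P[r,300:350,2]).round(4))
for r in list(range(14,26,2))+list(range(118,130))+list(range(150,162,2)): print(r,P[r,328].round(4),im[r,328])
```

```text
left [-0.01771736  0.43439486] 84 right [-0.01625289  0.53193339] 85
centre x=0.4832 + -0.0170 y; width 0.09753852623748921
lane yaw 0.01698349043304622
plate end [ 0.4448 -0.1535  0.0068]
plate end [ 0.4527 -0.1541  0.0059]
plate end [ 0.524  -0.1519  0.0066]
bluecap 457 [0.4815 0.1188 0.0552] [0.4583 0.1119 0.0378] [0.5044 0.1256 0.0594]
collar 316 [0.4819 0.0548 0.0518] [0.4629 0.0487 0.0501] [0.5009 0.0609 0.0538]
rows 127 137
handle 307 [ 0.4845 -0.1231  0.1257] [ 0.4779 -0.1256  0.0954] [ 0.4914 -0.1215  0.1499]
jar 2759 [0.4806 0.1492 0.0569] [0.4556 0.113  0.0384] [0.5066 0.182  0.0619]
20 [0.4804 0.1836 0.0606] [0.4885 0.184  0.0572] 0.0609
35 [0.4537 0.1716 0.0378] [0.5075 0.171  0.0341] 0.0619
50 [0.4542 0.1546 0.0359] [0.5073 0.1533 0.0369] 0.0624
62 [0.4552 0.14   0.0424] [0.5087 0.1396 0.0337] 0.0631
14 [0.4866 0.2007 0.0067] [74 75 72]
16 [nan nan nan] [117 118 111]
18 [0.4866 0.1962 0.0051] [120 121 115]
20 [0.485  0.1839 0.058 ] [149 146 134]
22 [0.4849 0.1813 0.0609] [183 189 169]
24 [0.4848 0.179  0.0619] [182 183 163]
118 [0.4846 0.0691 0.0042] [116 117 111]
119 [0.4845 0.0679 0.0062] [116 118 111]
120 [0.4845 0.0665 0.0061] [121 123 116]
121 [0.4842 0.0662 0.0191] [61 62 59]
122 [0.4838 0.0661 0.0344] [13 12 11]
123 [0.4834 0.0661 0.0501] [6 6 6]
124 [nan nan nan] [21 21 19]
125 [0.4833 0.0638 0.0527] [22 23 22]
126 [0.4832 0.0627 0.0536] [16 19 18]
127 [0.4832 0.0613 0.0518] [41 25 12]
128 [0.4833 0.0599 0.0507] [176  94  42]
129 [0.4832 0.0588 0.0525] [180  95  43]
150 [0.4827 0.0327 0.0559] [42 47 48]
152 [0.4827 0.0301 0.0559] [40 44 48]
154 [0.4826 0.0277 0.0565] [61 65 67]
156 [0.4826 0.0249 0.0555] [21 23 24]
158 [0.4828 0.0203 0.0445] [45 48 51]
160 [0.4828 0.0178 0.0456] [39 43 46]
```

Lane frame: origin ≈ (0.481, 0.1215), yaw 0.017. The jar's length comes out at 72 mm and its top at 62 mm, both as they should be, and the bar is at about 0.010. The plan is to grip the jar with the tool tilted +35° about x, turn it −70°, and release it 20° off upright to right itself. First comes the pre-grasp.

```bash
python3 -m crank '[{"x":0.003,"y":0.0165,"z":-0.03,"wx":0.0195,"wy":0,"wz":0.0013,"fingers":0},{"x":0.003,"y":0.0165,"z":-0.03,"wx":0.0195,"wy":0,"wz":0.0013,"fingers":0},{"x":0.003,"y":0.0165,"z":-0.03,"wx":0.0195,"wy":0,"wz":0.0013,"fingers":0},{"x":0.003,"y":0.0165,"z":-0.03,"wx":0.0195,"wy":0,"wz":0.0013,"fingers":0},{"x":0.002,"y":0.0165,"z":-0.03,"wx":0.0195,"wy":0,"wz":0.0013,"fingers":0},{"x":0,"y":0,"z":-0.04,"wx":0,"wy":0,"wz":0,"fingers":0},{"x":0,"y":0,"z":-0.04,"wx":0,"wy":0,"wz":0,"fingers":0},{"x":0,"y":0,"z":-0.04,"wx":0,"wy":0,"wz":0,"fingers":0},{"x":0,"y":0,"z":-0.04,"wx":0,"wy":0,"wz":0,"fingers":0},{"x":0,"y":0,"z":0,"wx":0,"wy":0,"wz":0,"fingers":0},{"x":0,"y":0,"z":0,"wx":0,"wy":0,"wz":0,"fingers":0}]' 30
python3 - <<'E'
from h import *
s=bot.get_state(); print(s["joint_positions"].round(3)); M=R.from_euler('xyz',s["ee_rot"]).as_matrix(); print(M.round(3))
im,P=cloud("wrist"); save(im,"pics/w3.png"); np.savez("w3.npz",im=im,P=P)
hsv=cv2.cvtColor(im,cv2.COLOR_RGB2HSV)
m=(P[...,2]>.03)&(P[...,2]<.07)&(P[...,1]>.105)&(P[...,1]<.19)&(abs(P[...,0]-.48)<.045)
q=P[m]; print(len(q),np.percentile(q,[1,50,99],axis=0).round(4))
for y in (.13,.14,.15,.16):
    k=q[abs(q[:,1]-y)<.003]; print(y,k[:,0].min().round(4),k[:,0].max().round(4),k[:,2].max().round(4))
w=(P[...,2]>.05)&(P[...,2]<.09)&(P[...,1]>.19)&(P[...,1]<.33)&(abs(P[...,0]-.48)<.045); q=P[w]; print(len(q),np.percentile(q,[1,50,99],axis=0).round(4) if len(q) else 0)
E
```

```text
time_s: 3.3
tool_pos: [0.4812, 0.0791, 0.1153]
ee_rot: [-3.131, -0.613, 1.575]
ft_force: [-0.5, -0.3, 0.2]
width: 1.003
grip_force: 0.0
[ 0.636  0.524 -0.617  2.028 -0.453  0.792  0.423]
[[-0.003  1.    -0.013]
 [ 0.818  0.01   0.575]
 [ 0.576 -0.008 -0.818]]
7333 [[0.4554 0.112  0.034 ]
 [0.4814 0.1432 0.0567]
 [0.507  0.1822 0.0618]]
0.13 0.454 0.5087 0.062
0.14 0.4541 0.5085 0.0628
0.15 0.454 0.5083 0.0622
0.16 0.4545 0.5074 0.0618
6537 [[0.4532 0.2113 0.051 ]
 [0.4791 0.2381 0.0761]
 [0.5048 0.2909 0.0784]]
```

View pics/w3.png

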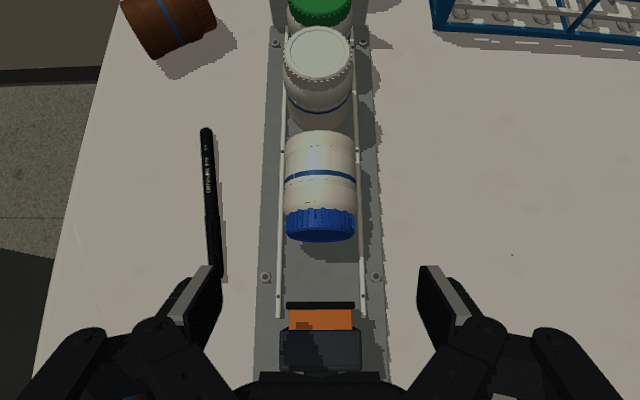

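The view shows blue jar (320,185), white (318,55), green (320,10) and pad (320,305), with the fingers straddling the lane and x centred on 0.4812. Now the approach and grip.

```bash
python3 -m crank '[{"x":0,"y":0.025,"z":-0.03,"wx":0,"wy":0,"wz":0,"fingers":0},{"x":0,"y":0.025,"z":-0.03,"wx":0,"wy":0,"wz":0,"fingers":0},{"x":0,"y":0.025,"z":-0.03,"wx":0,"wy":0,"wz":0,"fingers":0},{"x":0,"y":0.012,"z":-0.018,"wx":0,"wy":0,"wz":0,"fingers":0},{"x":0,"y":0.012,"z":-0.018,"wx":0,"wy":0,"wz":0,"fingers":0},{"x":0,"y":0,"z":0,"wx":0,"wy":0,"wz":0,"fingers":0}]' 30
python3 - <<'E'
from h import *
im,P=cloud("wrist"); save(im,"w4.png"); np.savez("w4.npz",im=im,P=P)
# finger pads vs jar
m=(P[...,2]>.03)&(P[...,2]<.07)&(P[...,1]>.105)&(P[...,1]<.19)&(abs(P[...,0]-.48)<.03)
print(np.percentile(P[m],[1,50,99],axis=0).round(4))
E
```

```text
time_s: 3.95
tool_pos: [0.4814, 0.1549, 0.0211]
ee_rot: [-3.133, -0.613, 1.578]
ft_force: [-0.2, -0.4, 0.2]
width: 0.997
grip_force: 0.0
[[0.4559 0.1169 0.0423]
 [0.4813 0.1471 0.0578]
 [0.5059 0.1827 0.0621]]
```

```bash
python3 -m crank '[{"x":0,"y":0,"z":-0.003,"wx":0,"wy":0,"wz":0,"fingers":0},{"x":0,"y":0,"z":0,"wx":0,"wy":0,"wz":0,"fingers":1},{"x":0,"y":0,"z":0,"wx":0,"wy":0,"wz":0,"fingers":1},{"x":0,"y":0,"z":0,"wx":0,"wy":0,"wz":0,"fingers":1},{"x":0,"y":0,"z":0,"wx":0,"wy":0,"wz":0,"fingers":1},{"x":0,"y":0,"z":0,"wx":0,"wy":0,"wz":0,"fingers":1},{"x":0,"y":0,"z":0,"wx":0,"wy":0,"wz":0,"fingers":1},{"x":0,"y":0,"z":0,"wx":0,"wy":0,"wz":0,"fingers":1},{"x":0,"y":0,"z":0,"wx":0,"wy":0,"wz":0,"fingers":1},{"x":0,"y":0,"z":0,"wx":0,"wy":0,"wz":0,"fingers":1}]' 40
```

```text
time_s: 5.0
tool_pos: [0.4817, 0.1532, 0.019]
ee_rot: [-3.134, -0.612, 1.577]
ft_force: [-1.9, -3.8, 7.9]
width: 0.637
grip_force: 40.3
```

Gripped at 54 mm opening. I'll lift it and turn it −70° about x.

```bash
python3 -m crank '[{"x":0,"y":0,"z":0.02,"wx":0,"wy":0,"wz":0,"fingers":1},{"x":0,"y":-0.01,"z":0.03,"wx":0,"wy":0,"wz":0,"fingers":1},{"x":0,"y":-0.01,"z":0.03,"wx":0,"wy":0,"wz":0,"fingers":1},{"x":0,"y":-0.01,"z":0.03,"wx":0,"wy":0,"wz":0,"fingers":1},{"x":0,"y":-0.0035,"z":0,"wx":-0.0194,"wy":0,"wz":0,"fingers":1},{"x":0,"y":-0.0035,"z":0,"wx":-0.0194,"wy":0,"wz":0,"fingers":1},{"x":0,"y":-0.0035,"z":0,"wx":-0.0194,"wy":0,"wz":0,"fingers":1},{"x":0,"y":-0.0035,"z":0,"wx":-0.0194,"wy":0,"wz":0,"fingers":1},{"x":0,"y":-0.0035,"z":0,"wx":-0.0194,"wy":0,"wz":0,"fingers":1},{"x":0,"y":-0.0035,"z":0,"wx":-0.0194,"wy":0,"wz":0,"fingers":1},{"x":0,"y":-0.0035,"z":0,"wx":-0.0194,"wy":0,"wz":0,"fingers":1},{"x":0,"y":-0.0035,"z":0,"wx":-0.0194,"wy":0,"wz":0,"fingers":1},{"x":0,"y":-0.0035,"z":0,"wx":-0.0194,"wy":0,"wz":0,"fingers":1},{"x":0,"y":-0.0035,"z":0,"wx":-0.0194,"wy":0,"wz":0,"fingers":1},{"x":0,"y":0,"z":0,"wx":0,"wy":0,"wz":0,"fingers":1},{"x":0,"y":0,"z":0,"wx":0,"wy":0,"wz":0,"fingers":1}]'
python3 - <<'E'
from h import *
s=bot.get_state(); print(s["joint_positions"].round(3)); M=R.from_euler('xyz',s["ee_rot"]).as_matrix(); print(M.round(3))
im,P=cloud("wrist"); save(im,"pics/w5.png"); np.savez("w5.npz",im=im,P=P)
im2,_=cloud("scene"); save(cv2.resize(im2[150:310,190:390],None,fx=3,fy=3,interpolation=cv2.INTER_CUBIC),"pics/s5.png")
K,D,T=cam("wrist"); print("cam",T[:3,3])
E
```

```text
time_s: 6.6
tool_pos: [0.4809, 0.1055, 0.1003]
ee_rot: [-3.124, 0.604, 1.579]
ft_force: [0.3, -0.4, -1.6]
width: 0.64
grip_force: 42.6
[-0.591  0.559 -0.072  1.889  0.542  1.169 -0.994]
[[-0.007  1.    -0.013]
 [ 0.823 -0.002 -0.568]
 [-0.568 -0.014 -0.823]]
cam [0.48365454 0.25079465 0.17369404]
```

View pics/s5.png

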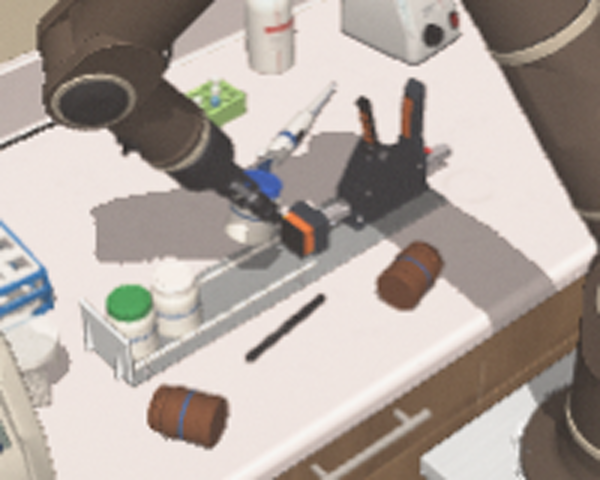

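The jar is held, with the blue cap up at (262,185) in the scene crop, white and green still standing. I'll measure its lean from the cloud, then lower it.

Run:
```python
from h import *
z=np.load("w5.npz"); im,P=z["im"],z["P"]
hsv=cv2.cvtColor(im,cv2.COLOR_RGB2HSV)
b=(cv2.inRange(hsv,(100,120,50),(125,255,255))>0)&(abs(P[...,0]-.481)<.04)&(P[...,2]>.08)
n,l,st,c=cv2.connectedComponentsWithStats(b.astype(np.uint8)); k=1+np.argmax(st[1:,4]); print(st[k])
q=P[l==k]; q=q[~np.isnan(q[:,0])]; print(np.percentile(q,[2,50,98],axis=0).round(4))
best=None; rng=np.random.default_rng(0)
for _ in range(300):
    a=q[rng.choice(len(q),3,False)]; nn=np.cross(a[1]-a[0],a[2]-a[0]); L=np.linalg.norm(nn)
    if L<1e-6: continue
    nn/=L; i=abs((q-a[0])@nn)<.0012
    if best is None or i.sum()>best.sum(): best=i
p=q[best]; cc=p.mean(0); nn=np.linalg.svd(p-cc)[2][2]; nn*=np.sign(nn[2]); print(best.sum(),len(q),cc.round(4),nn.round(3),p.min(0).round(4),p.max(0).round(4))
```

```text
[ 256  333  127   45 4616]
[[0.4595 0.1171 0.1367]
 [0.4822 0.1296 0.1438]
 [0.5044 0.1556 0.1543]]
1745 4616 [0.4842 0.131  0.1446] [0.1   0.953 0.285] [0.4711 0.1277 0.1379] [0.4977 0.1343 0.1511]
```

```bash
python3 -m crank '[{"x":0,"y":0,"z":-0.02,"wx":0,"wy":0,"wz":0,"fingers":1},{"x":0,"y":0,"z":-0.025,"wx":0,"wy":0,"wz":0,"fingers":1},{"x":0,"y":0,"z":-0.02,"wx":0,"wy":0,"wz":0,"fingers":1},{"x":0,"y":0,"z":-0.01,"wx":0,"wy":0,"wz":0,"fingers":1},{"x":0,"y":0,"z":0,"wx":0,"wy":0,"wz":0,"fingers":1},{"x":0,"y":0,"z":0,"wx":0,"wy":0,"wz":0,"fingers":1}]'; python3 -m crank '[{"x":0,"y":0,"z":-0.004,"wx":0,"wy":0,"wz":0,"fingers":1},{"x":0,"y":0,"z":0,"wx":0,"wy":0,"wz":0,"fingers":1}]'; python3 -m crank '[{"x":0,"y":0,"z":-0.003,"wx":0,"wy":0,"wz":0,"fingers":1},{"x":0,"y":0,"z":0,"wx":0,"wy":0,"wz":0,"fingers":1}]'
```

```text
time_s: 7.3
tool_pos: [0.4814, 0.1051, 0.0447]
ee_rot: [-3.126, 0.606, 1.577]
ft_force: [-0.3, -0.6, -0.1]
width: 0.639
grip_force: 42.6
time_s: 7.5
tool_pos: [0.4814, 0.1054, 0.0418]
ee_rot: [-3.127, 0.606, 1.577]
ft_force: [-0.1, -0.4, -1.5]
width: 0.643
grip_force: 42.6
time_s: 7.7
tool_pos: [0.4812, 0.1053, 0.0393]
ee_rot: [-3.126, 0.606, 1.577]
ft_force: [0.4, 0.3, -1.2]
width: 0.641
grip_force: 42.6
```

```bash
python3 -m crank '[{"x":0,"y":0,"z":-0.0025,"wx":0,"wy":0,"wz":0,"fingers":1},{"x":0,"y":0,"z":0,"wx":0,"wy":0,"wz":0,"fingers":1}]'; python3 -m crank '[{"x":0,"y":0,"z":-0.002,"wx":0,"wy":0,"wz":0,"fingers":1},{"x":0,"y":0,"z":0,"wx":0,"wy":0,"wz":0,"fingers":1}]'; python3 -c "
from h import *
print(cam('wrist')[2][:3,3])"
```

```text
time_s: 7.9
tool_pos: [0.4813, 0.1053, 0.0385]
ee_rot: [-3.127, 0.607, 1.577]
ft_force: [-2.2, 1.5, 9.7]
width: 0.638
grip_force: 43.4
time_s: 8.1
tool_pos: [0.4814, 0.1054, 0.0382]
ee_rot: [-3.127, 0.608, 1.576]
ft_force: [-5.7, 3.5, 20.3]
width: 0.64
grip_force: 44.1
[0.48325861 0.25256349 0.10996899]
```

Contact at the expected height. I'll relieve the push slightly and release.

```bash
python3 -m crank '[{"x":0,"y":0,"z":0.003,"wx":0,"wy":0,"wz":0,"fingers":1},{"x":0,"y":0,"z":0,"wx":0,"wy":0,"wz":0,"fingers":0.25},{"x":0,"y":0,"z":0,"wx":0,"wy":0,"wz":0,"fingers":0},{"x":0,"y":0,"z":0,"wx":0,"wy":0,"wz":0,"fingers":0},{"x":0,"y":0,"z":0,"wx":0,"wy":0,"wz":0,"fingers":0},{"x":0,"y":0,"z":0,"wx":0,"wy":0,"wz":0,"fingers":0},{"x":0,"y":0,"z":0,"wx":0,"wy":0,"wz":0,"fingers":0},{"x":0,"y":0,"z":0,"wx":0,"wy":0,"wz":0,"fingers":0},{"x":0,"y":0,"z":0,"wx":0,"wy":0,"wz":0,"fingers":0},{"x":0,"y":0,"z":0,"wx":0,"wy":0,"wz":0,"fingers":0}]'
python3 - <<'E'
from h import *
im,P=cloud("wrist"); save(im,"pics/w6.png")
hsv=cv2.cvtColor(im,cv2.COLOR_RGB2HSV)
b=(cv2.inRange(hsv,(100,120,50),(125,255,255))>0)&(abs(P[...,0]-.481)<.04)
q=P[b]; print(len(q),np.nanpercentile(q,[2,50,98],axis=0).round(4))
E
```

```text
time_s: 9.1
tool_pos: [0.4812, 0.1052, 0.0382]
ee_rot: [-3.126, 0.606, 1.577]
ft_force: [-0.2, -0.2, -0.2]
width: 0.999
grip_force: 0.0
11617 [[0.4596 0.1147 0.0379]
 [0.4815 0.1516 0.0752]
 [0.5032 0.1593 0.0781]]
```

View pics/w6.png

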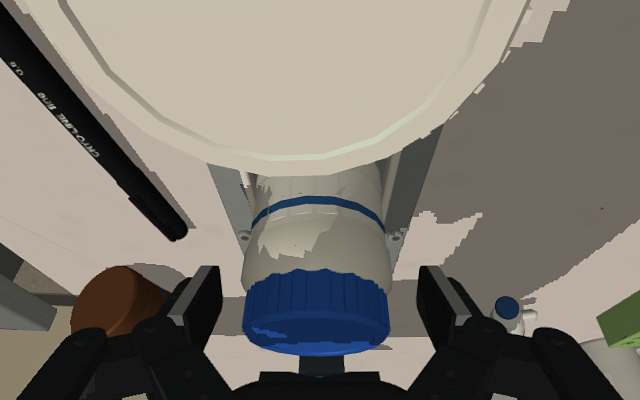

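The view confirms the blue jar stands upright (cap at (315,310), top at z 0.078). I'll retract along the tool axis, go vertical and shut the fingers beside the trigger.

```bash
python3 -m crank '[{"x":0,"y":0.012,"z":0.017,"wx":0,"wy":0,"wz":0,"fingers":0},{"x":0,"y":0.023,"z":0.033,"wx":0,"wy":0,"wz":0,"fingers":0},{"x":0,"y":0.023,"z":0.033,"wx":0,"wy":0,"wz":0,"fingers":0},{"x":0,"y":0.023,"z":0.033,"wx":0,"wy":0,"wz":0,"fingers":0},{"x":0,"y":0.023,"z":0.033,"wx":0,"wy":0,"wz":0,"fingers":0},{"x":0.001,"y":-0.035,"z":0.03,"wx":0.0162,"wy":0,"wz":0,"fingers":1},{"x":0.001,"y":-0.045,"z":0.03,"wx":0.0162,"wy":0,"wz":0,"fingers":1},{"x":0.001,"y":-0.045,"z":0.02,"wx":0.0162,"wy":0,"wz":0,"fingers":1},{"x":0.001,"y":-0.045,"z":0.02,"wx":0.0162,"wy":0,"wz":0,"fingers":1},{"x":0,"y":-0.045,"z":0,"wx":0.0162,"wy":0,"wz":0,"fingers":1},{"x":0,"y":-0.035,"z":0,"wx":0.0162,"wy":0,"wz":0,"fingers":1},{"x":0,"y":0,"z":0,"wx":0,"wy":0,"wz":0,"fingers":1},{"x":0,"y":0,"z":0,"wx":0,"wy":0,"wz":0,"fingers":1}]'
python3 - <<'E'
from h import *
im,P=cloud("wrist"); save(im,"w7.png"); np.savez("w7.npz",im=im,P=P)
hsv=cv2.cvtColor(im,cv2.COLOR_RGB2HSV)
orange=(cv2.inRange(hsv,(5,150,60),(20,255,255))>0)&(abs(P[...,0]-.483)<.03)
q=P[orange&(P[...,1]>.02)]; print("collar",len(q),np.percentile(q,[1,50,99],axis=0).round(4) if len(q) else 0)
b=(cv2.inRange(hsv,(100,120,50),(125,255,255))>0)&(abs(P[...,0]-.481)<.03)&(P[...,2]>.06)
q=P[b]; print("cap",len(q),np.percentile(q,[2,50,98],axis=0).round(4) if len(q) else 0)
t=(P[...,2]>.115)&(P[...,2]<.19)&(abs(P[...,0]-.483)<.03)&(P[...,1]<.0)&(P[...,1]>-.16)
q=P[t]; print("upright bits",len(q))
for a in np.arange(-.16,0,.01):
    k=q[(q[:,1]>=a)&(q[:,1]<a+.01)]
    if len(k)>5: print(round(a,2),len(k),k[:,2].max().round(3),np.percentile(k[:,0],[2,98]).round(4))
E
```

```text
time_s: 10.45
tool_pos: [0.484, -0.0061, 0.2252]
ee_rot: [-3.13, -0.004, 1.571]
ft_force: [0.5, 1.2, 0.0]
width: -0.001
grip_force: 0.0
collar 620 [[0.4626 0.0492 0.0498]
 [0.4825 0.0554 0.0517]
 [0.5016 0.0615 0.0535]]
cap 2618 [[0.4589 0.1094 0.0747]
 [0.4812 0.1277 0.0772]
 [0.5036 0.1423 0.0789]]
upright bits 374
-0.14 39 0.165 [0.4787 0.4894]
-0.13 335 0.166 [0.4797 0.4887]
```

```bash
python3 -m crank '[{"x":0,"y":0,"z":-0.035,"wx":0,"wy":0,"wz":0.003,"fingers":1},{"x":0,"y":0,"z":-0.035,"wx":0,"wy":0,"wz":0,"fingers":1},{"x":0,"y":0,"z":-0.033,"wx":0,"wy":0,"wz":0,"fingers":1},{"x":0,"y":0,"z":0,"wx":0,"wy":0,"wz":0,"fingers":1},{"x":0,"y":-0.012,"z":0,"wx":0,"wy":0,"wz":0,"fingers":1},{"x":0,"y":-0.012,"z":0,"wx":0,"wy":0,"wz":0,"fingers":1},{"x":0,"y":0,"z":0,"wx":0,"wy":0,"wz":0,"fingers":1}]'; for i in 1 2; do python3 -m crank '[{"x":0,"y":-0.007,"z":0,"wx":0,"wy":0,"wz":0,"fingers":1},{"x":0,"y":0,"z":0,"wx":0,"wy":0,"wz":0,"fingers":1}]' | egrep 'tool_pos|ft_f'; done
python3 - <<'E'
from h import *
im,P=cloud("scene"); save(cv2.resize(im[150:310,190:390],None,fx=3,fy=3,interpolation=cv2.INTER_CUBIC),"pics/s8.png")
E
```

```text
time_s: 11.2
tool_pos: [0.485, -0.0239, 0.149]
ee_rot: [-3.131, -0.004, 1.593]
ft_force: [-0.2, -0.4, 0.2]
width: -0.0
grip_force: 0.0
tool_pos: [0.4845, -0.0284, 0.1483]
ft_force: [-0.1, 0.6, 0.7]
tool_pos: [0.4842, -0.0335, 0.1479]
ft_force: [0.7, -0.8, 0.3]
```

View pics/s8.png

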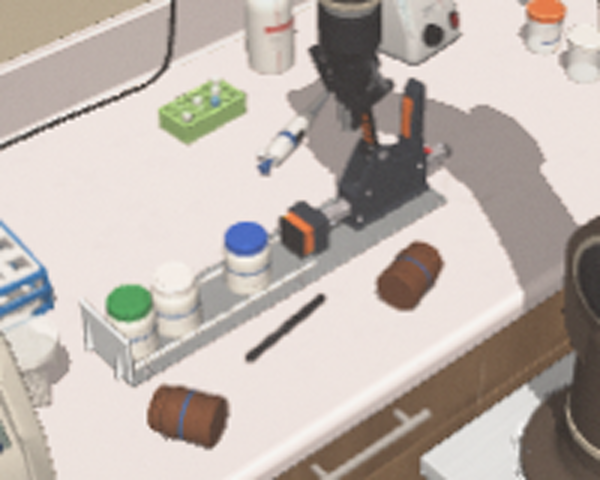

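All three jars stand: green (130,305), white (175,270) and blue (245,240), with the shut fingers beside the trigger. I'll write a collar-measuring script and make the first stroke.

```bash
cat > meas.py <<'E'
from h import *
im,P=cloud("wrist"); hsv=cv2.cvtColor(im,cv2.COLOR_RGB2HSV)
o=(cv2.inRange(hsv,(3,120,40),(20,255,255))>0)&(abs(P[...,0]-.482)<.012)&(P[...,1]>.02)&(P[...,2]>.045)&(P[...,2]<.06)
y=P[o][:,1]; a,b=(np.percentile(y,[1,99]) if len(y)>5 else (0,0))
d=(np.nanmax(P[...,2]*0+P[...,1],where=(abs(P[...,0]-.482)<.01)&(P[...,2]>.045)&(P[...,2]<.058)&(P[...,1]<b+.012),initial=-1))
f=(abs(P[...,0]-.481)<.03)&(P[...,2]>.066)&(P[...,2]<.09)&(P[...,1]>.06)
yy=np.sort(P[f][:,1]); h=np.histogram(yy,np.arange(.08,.34,.01))[0]
s=bot.get_state()
print("t%.2f tool y %.4f z %.4f F %s | collar n%d %.4f..%.4f len %.4f face %.4f | jar tops y hist(.08..) %s"%(s["time_s"],s["tool_pos"][1],s["tool_pos"][2],s["ft_force"].round(1),len(y),a,b,b-a,d,h))
E
python3 meas.py
python3 -m crank '[{"x":0,"y":-0.012,"z":0,"wx":0,"wy":0,"wz":0,"fingers":1},{"x":0,"y":-0.012,"z":0,"wx":0,"wy":0,"wz":0,"fingers":1},{"x":0,"y":0,"z":0,"wx":0,"wy":0,"wz":0,"fingers":1},{"x":0,"y":0,"z":0,"wx":0,"wy":0,"wz":0,"fingers":1}]'; python3 meas.py
python3 -m crank '[{"x":0,"y":-0.008,"z":0,"wx":0,"wy":0,"wz":0,"fingers":1},{"x":0,"y":0,"z":0,"wx":0,"wy":0,"wz":0,"fingers":1},{"x":0,"y":0,"z":0,"wx":0,"wy":0,"wz":0,"fingers":1}]'; python3 meas.py
```

```text
t11.70 tool y -0.0329 z 0.1478 F [-0.7 -0.6 -0.3] | collar n717 0.0490..0.0613 len 0.0124 face 0.0663 | jar tops y hist(.08..) [0 0 0 0 0 0 0 0 0 0 0 0 0 0 0 0 0 0 0 0 0 0 0 0 0]
time_s: 12.1
tool_pos: [0.4845, -0.0511, 0.1478]
ee_rot: [-3.13, -0.004, 1.594]
ft_force: [-0.5, 2.0, 1.4]
width: -0.0
grip_force: 0.9
t12.15 tool y -0.0509 z 0.1478 F [1.1 2.5 1.1] | collar n760 0.0553..0.0673 len 0.0120 face 0.0722 | jar tops y hist(.08..) [0 0 0 0 0 0 0 0 0 0 0 0 0 0 0 0 0 0 0 0 0 0 0 0 0]
time_s: 12.45
tool_pos: [0.4844, -0.0566, 0.1479]
ee_rot: [-3.13, -0.004, 1.595]
ft_force: [0.5, 2.5, 3.5]
width: 0.0
grip_force: 1.7
t12.50 tool y -0.0567 z 0.1478 F [0.5 3.9 2.7] | collar n773 0.0588..0.0715 len 0.0127 face 0.0766 | jar tops y hist(.08..) [0 0 0 0 0 0 0 0 0 0 0 0 0 0 0 0 0 0 0 0 0 0 0 0 0]
```

```bash
for i in 1 2; do python3 -m crank '[{"x":0,"y":-0.004,"z":0,"wx":0,"wy":0,"wz":0,"fingers":1},{"x":0,"y":0,"z":0,"wx":0,"wy":0,"wz":0,"fingers":1}]' >/dev/null; python3 meas.py; done
```

```text
t12.75 tool y -0.0596 z 0.1478 F [0.9 3.6 3.6] | collar n795 0.0613..0.0738 len 0.0125 face 0.0768 | jar tops y hist(.08..) [0 0 0 0 0 0 0 0 0 0 0 0 0 0 0 0 0 0 0 0 0 0 0 0 0]
t13.00 tool y -0.0625 z 0.1478 F [1.5 5.8 3.2] | collar n644 0.0634..0.0739 len 0.0105 face 0.0741 | jar tops y hist(.08..) [0 0 0 0 0 0 0 0 0 0 0 0 0 0 0 0 0 0 0 0 0 0 0 0 0]
```

```bash
python3 -m crank '[{"x":0,"y":0.022,"z":0,"wx":0,"wy":0,"wz":0,"fingers":1},{"x":0,"y":0.022,"z":0,"wx":0,"wy":0,"wz":0,"fingers":1},{"x":0,"y":0,"z":0,"wx":0,"wy":0,"wz":0,"fingers":1},{"x":0,"y":0,"z":0,"wx":0,"wy":0,"wz":0,"fingers":1}]' >/dev/null; python3 meas.py
python3 -m crank '[{"x":0,"y":-0.015,"z":0,"wx":0,"wy":0,"wz":0,"fingers":1},{"x":0,"y":-0.015,"z":0,"wx":0,"wy":0,"wz":0,"fingers":1},{"x":0,"y":-0.014,"z":0,"wx":0,"wy":0,"wz":0,"fingers":1},{"x":0,"y":0,"z":0,"wx":0,"wy":0,"wz":0,"fingers":1},{"x":0,"y":0,"z":0,"wx":0,"wy":0,"wz":0,"fingers":1}]' | egrep 'pos|ft'; python3 meas.py
```

```text
t13.45 tool y -0.0311 z 0.1475 F [-0.3  0.4  0.6] | collar n734 0.0638..0.0757 len 0.0119 face 0.0807 | jar tops y hist(.08..) [0 0 0 0 0 0 0 0 0 0 0 0 0 0 0 0 0 0 0 0 0 0 0 0 0]
tool_pos: [0.4845, -0.0637, 0.148]
ft_force: [2.1, 3.4, 3.3]
t14.00 tool y -0.0635 z 0.1480 F [0.3 2.2 3.3] | collar n0 0.0000..0.0000 len 0.0000 face 0.0065 | jar tops y hist(.08..) [0 0 0 0 0 0 0 0 0 0 0 0 0 0 0 0 0 0 0 0 0 0 0 0 0]
```

The collar is out of the wrist view when squeezed. I'll back off and tilt the tool 30°, so the camera looks further up the lane while the finger backs push the lever tip.

```bash
python3 -m crank '[{"x":0,"y":0.022,"z":0,"wx":0,"wy":0,"wz":0,"fingers":1},{"x":0,"y":0.022,"z":0,"wx":0,"wy":0,"wz":0,"fingers":1},{"x":0,"y":0.02,"z":0.003,"wx":0,"wy":0,"wz":0,"fingers":1},{"x":0,"y":0.02,"z":0.003,"wx":0.0208,"wy":0,"wz":0,"fingers":1},{"x":0,"y":0.008,"z":0.002,"wx":0.0208,"wy":0,"wz":0,"fingers":1},{"x":0,"y":0,"z":0.002,"wx":0.0208,"wy":0,"wz":0,"fingers":1},{"x":0,"y":0,"z":0,"wx":0.0208,"wy":0,"wz":0,"fingers":1},{"x":0,"y":0,"z":0,"wx":0,"wy":0,"wz":0,"fingers":1},{"x":0,"y":0,"z":0,"wx":0,"wy":0,"wz":0,"fingers":1}]'; python3 meas.py
```

```text
time_s: 14.9
tool_pos: [0.4836, 0.0049, 0.1544]
ee_rot: [-3.14, -0.525, 1.594]
ft_force: [0.8, 0.7, 0.4]
width: -0.002
grip_force: 0.0
t14.95 tool y 0.0063 z 0.1549 F [-0.6  0.3 -0.2] | collar n378 0.0817..0.0926 len 0.0108 face 0.1046 | jar tops y hist(.08..) [  0   0 187 673 756 722 593 193   0   0   0   0   0 504 573  16   0   0
   0   0   0   0   0   0   0]
```

```bash
python3 -m crank '[{"x":0,"y":-0.02,"z":0,"wx":0,"wy":0,"wz":0,"fingers":1},{"x":0,"y":-0.02,"z":0,"wx":0,"wy":0,"wz":0,"fingers":1},{"x":0,"y":-0.02,"z":0,"wx":0,"wy":0,"wz":0,"fingers":1},{"x":0,"y":0,"z":0,"wx":0,"wy":0,"wz":0,"fingers":1},{"x":0,"y":0,"z":0,"wx":0,"wy":0,"wz":0,"fingers":1}]' >/dev/null; python3 meas.py;  for i in 1 2; do python3 -m crank '[{"x":0,"y":-0.006,"z":0,"wx":0,"wy":0,"wz":0,"fingers":1},{"x":0,"y":0,"z":0,"wx":0,"wy":0,"wz":0,"fingers":1}]' >/dev/null; python3 meas.py; done
```

```text
t15.50 tool y -0.0389 z 0.1564 F [0.4 2.5 5.4] | collar n335 0.0858..0.0992 len 0.0134 face 0.1073 | jar tops y hist(.08..) [  0   0 221 654 680 617 517 174   0   0   0   0   0   0   0   0   0   0
   0   0   0   0   0   0   0]
t15.75 tool y -0.0431 z 0.1566 F [-0.8  3.6  7.1] | collar n308 0.0883..0.1009 len 0.0126 face 0.1087 | jar tops y hist(.08..) [  0   0 106 679 647 625 548 201   0   0   0   0   0   0   0   0   0   0
   0   0   0   0   0   0   0]
t16.00 tool y -0.0477 z 0.1565 F [0.4 2.5 6.9] | collar n329 0.0897..0.1034 len 0.0136 face 0.1109 | jar tops y hist(.08..) [  0   0   0 617 649 631 555 307   2   0   0   0   0   0   0   0   0   0
   0   0   0   0   0   0   0]
```

```bash
for i in 1 2 3; do python3 -m crank '[{"x":0,"y":-0.006,"z":0,"wx":0,"wy":0,"wz":0,"fingers":1},{"x":0,"y":0,"z":0,"wx":0,"wy":0,"wz":0,"fingers":1}]' >/dev/null; python3 meas.py; done
```

```text
t16.25 tool y -0.0525 z 0.1561 F [1.5 2.5 6.8] | collar n317 0.0950..0.1057 len 0.0107 face 0.1136 | jar tops y hist(.08..) [  0   0   0 496 633 630 568 404  27   0   0   0   0   0   0   0   0   0
   0   0   0   0   0   0   0]
t16.50 tool y -0.0563 z 0.1558 F [2.  4.3 4.3] | collar n304 0.0973..0.1079 len 0.0106 face 0.1161 | jar tops y hist(.08..) [  0   0   0 355 630 626 572 446  65   0   0   0   0   0   0   0   0   0
   0   0   0   0   0   0   0]
t16.75 tool y -0.0573 z 0.1560 F [ 5.  14.7  1.8] | collar n301 0.0982..0.1087 len 0.0105 face 0.1164 | jar tops y hist(.08..) [  0   0   0 318 626 616 574 451  84   0   0   0   0   0   0   0   0   0
   0   0   0   0   0   0   0]
```

The end stop is at tool y ≈ −0.057. Two more full strokes are safe, because about 43 mm remain before the row closes.

```bash
for i in 1 2; do python3 -m crank '[{"x":0,"y":0.023,"z":0,"wx":0,"wy":0,"wz":0,"fingers":1},{"x":0,"y":0.023,"z":0,"wx":0,"wy":0,"wz":0,"fingers":1},{"x":0,"y":0.022,"z":0,"wx":0,"wy":0,"wz":0,"fingers":1},{"x":0,"y":0,"z":0,"wx":0,"wy":0,"wz":0,"fingers":1},{"x":0,"y":0,"z":0,"wx":0,"wy":0,"wz":0,"fingers":1},{"x":0,"y":-0.016,"z":0,"wx":0,"wy":0,"wz":0,"fingers":1},{"x":0,"y":-0.016,"z":0,"wx":0,"wy":0,"wz":0,"fingers":1},{"x":0,"y":-0.016,"z":0,"wx":0,"wy":0,"wz":0,"fingers":1},{"x":0,"y":-0.015,"z":0,"wx":0,"wy":0,"wz":0,"fingers":1},{"x":0,"y":0,"z":0,"wx":0,"wy":0,"wz":0,"fingers":1},{"x":0,"y":0,"z":0,"wx":0,"wy":0,"wz":0,"fingers":1}]' | egrep 'pos|ft'; python3 meas.py; done
```

```text
tool_pos: [0.4848, -0.057, 0.1563]
ft_force: [0.9, 7.4, 6.6]
t17.90 tool y -0.0570 z 0.1563 F [0.7 7.6 6.2] | collar n261 0.1191..0.1292 len 0.0101 face 0.1360 | jar tops y hist(.08..) [  0   0   0   0   0 310 615 586 556  36   0   0   0   0   0   0   0   0
   0   0   0   0   0   0   0]
tool_pos: [0.4848, -0.0555, 0.1558]
ft_force: [0.6, 1.9, 4.3]
t19.05 tool y -0.0553 z 0.1557 F [1.1 0.8 3.9] | collar n241 0.1364..0.1478 len 0.0114 face 0.1561 | jar tops y hist(.08..) [  0   0   0   0   0   0   0 363 594  83   0   0   0   0   0   0   0   0
   0   0   0   0   0   0   0]
```

I'm near closure, so I need a cleaner measure. I'll profile the centre line (shell edge, collar, pad top, cap edge) to track compression as the gap from shell to cap.

```bash
cat > prof.py <<'E'
from h import *
import sys
im,P=cloud("wrist"); np.savez("last.npz",im=im,P=P)
hsv=cv2.cvtColor(im,cv2.COLOR_RGB2HSV)
K,D,T=cam("wrist")
# columns whose x ~ .48
cand=[c for c in range(250,400) if np.nanmin(abs(P[:60,c,0]-.480))<.0006]
print("t",bot.get_state()["time_s"].__round__(2),"y",bot.get_state()["tool_pos"][1].round(4),"cols",cand[:1],cand[-1:])
c=int(np.median(cand))
if len(sys.argv)>1:
    for r in range(0,75): print(r,P[r,c,1:].round(4),im[r,c],end=" | " if r%3<2 else "\n")
E
python3 prof.py v
```

```text
t 19.1 y -0.0551 cols [318] [319]
0 [0.1707 0.0764] [ 28  62 124] | 1 [0.1691 0.077 ] [ 28  62 123] | 2 [0.1686 0.0764] [ 29  62 124]
3 [0.1673 0.0767] [ 29  63 124] | 4 [0.1655 0.0776] [ 29  62 124] | 5 [0.1646 0.0774] [ 27  61 124]
6 [0.164 0.077] [ 31  64 125] | 7 [0.1634 0.0764] [ 27  61 123] | 8 [0.1621 0.0767] [ 29  62 124]
9 [0.1607 0.0772] [ 29  62 124] | 10 [0.1593 0.0776] [ 28  63 124] | 11 [0.1584 0.0775] [ 28  60 120]
12 [0.1579 0.0769] [ 19  49 100] | 13 [0.1579 0.0757] [20 46 92] | 14 [0.1565 0.0762] [17 37 75]
15 [0.1577 0.0736] [ 23  52 104] | 16 [0.1555 0.075 ] [16 37 75] | 17 [0.1552 0.0742] [10 25 51]
18 [0.1552 0.073 ] [ 8 24 49] | 19 [0.1566 0.0702] [ 7 23 50] | 20 [0.1563 0.0694] [11 25 51]
21 [0.1551 0.0695] [ 9 23 51] | 22 [0.155  0.0685] [11 25 52] | 23 [0.1562 0.0659] [10 24 51]
24 [0.155 0.066] [ 8 24 49] | 25 [0.1551 0.0647] [42 48 61] | 26 [0.1561 0.0622] [84 84 79]
27 [0.155  0.0623] [97 93 82] | 28 [0.1545 0.0616] [92 89 79] | 29 [0.1545 0.0604] [89 86 76]
30 [0.1546 0.0589] [86 83 74] | 31 [0.1535 0.059 ] [85 82 73] | 32 [0.1533 0.0581] [83 80 72]
33 [
[... 629 characters left out ...]
0559] [29 38 44] | 53 [0.1321 0.0574] [36 41 44]
54 [0.1319 0.0563] [35 40 42] | 55 [0.1306 0.0567] [37 40 44] | 56 [0.1304 0.0555] [37 41 44]
57 [0.1284 0.057 ] [38 41 44] | 58 [0.1278 0.0564] [38 41 44] | 59 [0.1264 0.0569] [37 41 43]
60 [0.1256 0.0566] [38 42 45] | 61 [0.1235 0.0582] [38 41 43] | 62 [nan nan] [38 42 44]
63 [0.1221 0.0573] [39 43 45] | 64 [0.1216 0.0567] [38 42 43] | 65 [0.1207 0.0565] [39 42 44]
66 [0.1201 0.056 ] [40 43 45] | 67 [0.1189 0.0562] [38 42 44] | 68 [0.1172 0.0573] [38 43 45]
69 [0.117  0.0561] [41 44 46] | 70 [0.1159 0.0562] [34 37 40] | 71 [0.1146 0.0567] [33 37 40]
72 [0.1145 0.0554] [44 48 50] | 73 [0.1127 0.0566] [33 37 40] | 74 [0.1126 0.0554] [26 28 31]
```

```bash
cat > fine.py <<'E'
from h import *
K,D,T=cam("wrist"); s=bot.get_state(); im,_=vision.read_camera("wrist"); im=im.astype(int)
def yat(r,c,z):
    p=cv2.undistortPoints(np.array([[[float(c),float(r)]]]),K,D)[0,0]; d=T[:3,:3]@[p[0],p[1],1]; return T[1,3]+d[1]*(z-T[2,3])/d[2]
S=[];C=[];F=[];N=[]
for c in range(308,331):
    R_=im[:,c,0]; o=(R_-im[:,c,2]>50)&(R_>90)&(np.arange(400)<150); r=np.nonzero(o)[0]
    if len(r)<2: continue
    k=r[0]
    e=k
    while o[e]: e+=1
    f=k-1
    while f>0 and R_[f]<55: f-=1
    # subpixel at rubber/jar edge
    hi=R_[max(f-1,0)]; lo=R_[min(f+2,399)]; fr=f+.5
    S.append(yat(e-.5,c,.0565));C.append(yat(k-.5,c,.0517));F.append(yat(fr,c,.054) if f>0 else np.nan);N.append(e-k)
S,C,F=map(np.median,(S,C,F))
print("t%.2f y%.4f Fy %.1f | shell %.4f collar %.4f face %.4f | collar vis %.4f  face-shell %.4f rows %.1f"%(s["time_s"],s["tool_pos"][1],s["ft_force"][1],S,C,F,C-S,F-S,np.mean(N)))
E
python3 fine.py; python3 fine.py
python3 -m crank '[{"x":0,"y":0.023,"z":0,"wx":0,"wy":0,"wz":0,"fingers":1},{"x":0,"y":0.023,"z":0,"wx":0,"wy":0,"wz":0,"fingers":1},{"x":0,"y":0.018,"z":0,"wx":0,"wy":0,"wz":0,"fingers":1},{"x":0,"y":0,"z":0,"wx":0,"wy":0,"wz":0,"fingers":1},{"x":0,"y":0,"z":0,"wx":0,"wy":0,"wz":0,"fingers":1}]' | egrep 'pos|ft'; python3 fine.py
python3 -m crank '[{"x":0,"y":-0.016,"z":0,"wx":0,"wy":0,"wz":0,"fingers":1},{"x":0,"y":-0.016,"z":0,"wx":0,"wy":0,"wz":0,"fingers":1},{"x":0,"y":0,"z":0,"wx":0,"wy":0,"wz":0,"fingers":1},{"x":0,"y":0,"z":0,"wx":0,"wy":0,"wz":0,"fingers":1}]' | egrep 'pos|ft'; python3 fine.py
```

```text
t19.10 y-0.0551 Fy 0.6 | shell 0.1344 collar 0.1473 face 0.1519 | collar vis 0.0129  face-shell 0.0175 rows 9.0
t19.15 y-0.0548 Fy 0.9 | shell 0.1345 collar 0.1474 face 0.1520 | collar vis 0.0129  face-shell 0.0175 rows 9.0
tool_pos: [0.484, -0.0053, 0.1552]
ft_force: [-0.6, -0.1, -0.5]
t19.70 y-0.0053 Fy -0.1 | shell 0.1351 collar 0.1475 face 0.1462 | collar vis 0.0124  face-shell 0.0110 rows 10.4
tool_pos: [0.4847, -0.0309, 0.1556]
ft_force: [0.3, 1.8, 2.8]
t20.15 y-0.0309 Fy 1.8 | shell 0.1358 collar 0.1489 face 0.1533 | collar vis 0.0131  face-shell 0.0174 rows 10.0
```

```bash
for i in 1 2 3; do python3 -m crank '[{"x":0,"y":-0.006,"z":0,"wx":0,"wy":0,"wz":0,"fingers":1},{"x":0,"y":0,"z":0,"wx":0,"wy":0,"wz":0,"fingers":1}]' >/dev/null; python3 fine.py; done
```

```text
t20.40 y-0.0342 Fy 3.5 | shell 0.1378 collar 0.1501 face 0.1539 | collar vis 0.0123  face-shell 0.0161 rows 9.0
t20.65 y-0.0385 Fy 4.1 | shell 0.1398 collar 0.1523 face 0.1561 | collar vis 0.0125  face-shell 0.0163 rows 9.0
t20.90 y-0.0428 Fy 5.0 | shell 0.1416 collar 0.1533 face 0.1568 | collar vis 0.0117  face-shell 0.0152 rows 7.8
```

```bash
for i in 1 2; do python3 -m crank '[{"x":0,"y":-0.005,"z":0,"wx":0,"wy":0,"wz":0,"fingers":1},{"x":0,"y":0,"z":0,"wx":0,"wy":0,"wz":0,"fingers":1}]' >/dev/null; python3 fine.py; done
```

```text
t21.15 y-0.0466 Fy 4.5 | shell 0.1427 collar 0.1525 face 0.1508 | collar vis 0.0098  face-shell 0.0081 rows 6.0
t21.40 y-0.0502 Fy 4.8 | shell 0.1451 collar 0.1529 face 0.1575 | collar vis 0.0078  face-shell 0.0124 rows 4.0
```

```bash
python3 -m crank '[{"x":0,"y":-0.003,"z":0,"wx":0,"wy":0,"wz":0,"fingers":1},{"x":0,"y":0,"z":0,"wx":0,"wy":0,"wz":0,"fingers":1},{"x":0,"y":0,"z":0,"wx":0,"wy":0,"wz":0,"fingers":1}]'; python3 fine.py;python3 fine.py
python3 - <<'E'
from h import *
im,_=cloud("wrist"); a=cv2.resize(im[0:70,250:390],None,fx=5,fy=5,interpolation=cv2.INTER_CUBIC)
im,P=cloud("scene"); b=cv2.resize(im[190:280,200:340],None,fx=5,fy=5,interpolation=cv2.INTER_CUBIC)[:240*2]
save(cv2.resize(np.vstack([a[:,:700],b[:,:700]]),(560,640))[:600],"pics/f.png")
im,P=cloud("top"); hsv=cv2.cvtColor(im,cv2.COLOR_RGB2HSV)
m=(cv2.inRange(hsv,(45,100,40),(85,255,255))>0)&(abs(P[...,0]-.48)<.04); print(np.nanmedian(P[m],0),m.sum())
E
```

```text
time_s: 21.75
tool_pos: [0.4847, -0.0522, 0.1558]
ee_rot: [3.139, -0.528, 1.6]
ft_force: [2.0, 5.7, 5.2]
width: -0.002
grip_force: 3.6
t21.75 y-0.0522 Fy 5.7 | shell 0.1461 collar 0.1530 face 0.1575 | collar vis 0.0069  face-shell 0.0114 rows 3.0
t21.80 y-0.0521 Fy 5.5 | shell 0.1462 collar 0.1531 face 0.1574 | collar vis 0.0069  face-shell 0.0112 rows 3.0
[0.47571293 0.29472921 0.07418241] 154
```

View pics/f.png

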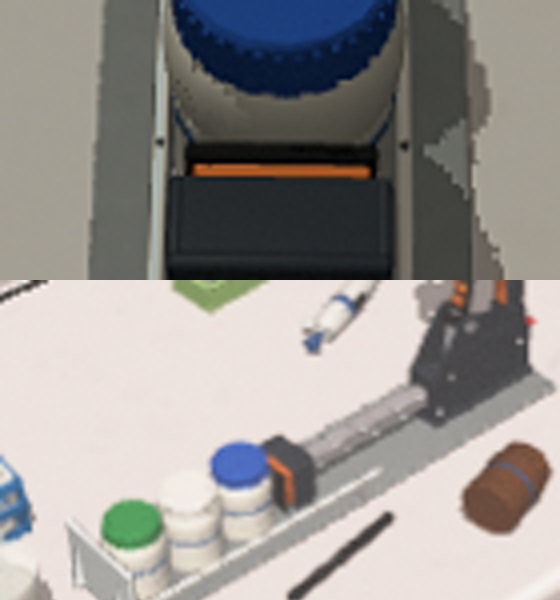

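The row is closed against the end plate with all three jars upright. The collar shows about 6 mm (6 mm compressed, shell travel ≈ 0.097 m), and the reading is steady with the trigger held. I'm handing it in.

```bash
python3 -c "
from rig import bot
print(bot.sign_off())"
```

```text
the job is handed in; nothing more can be done
None
```

I stood the blue-capped jar upright and pumped the clamp until the row was closed against the end plate. I then handed the job in at about 22 s with the trigger held squeezed, the orange collar about half-way in, and all three jars upright.

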